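# Stack a pendant blank in the hand press and hold it clamped

## Robot

A 7-joint arm with a two-finger parallel gripper is mounted at the origin on the work surface. World frame = base frame: x ahead of the robot, y to its left, z up, the work surface at z = 0. Lengths are in mm, angles in rad, forces in N, time in s.
With the tool pointing down it reaches from about 425 to 1025 mm from the base axis. Payload 9.4 kg.
Tool frame: the origin (TCP) lies at the very end of the fingers, on their centre line; the grasp point (between the pads) lies 19 mm behind it; z points along the fingers, y is the line along which they close (so a half turn about z gives the same grasp; the last joint's range is limited). The gripper opens to 93 mm and grips with 3 to 60 N. Pads are 15 mm wide; open, the fingers measure 128 mm over their backs; the gripper's body (75 mm by 188 mm) begins 65 mm behind the grasp point.
Start: joints at [-1.376, 0.599, -0.003, 1.599, 0.002, 0.943, -0.08], TCP at [194.642, 698.383, 218.618] pointing down, gripper open.
Joint ranges: [-2.57, 2.57], [-0.35, 1.97], [-1.29, 1.29], [0.11, 2.56], [-1.05, 4.19], [0.11, 1.86], [-2.63, 2.63]. Speed limits (rad/s): [2.22, 2.22, 3.01, 3.01, 3.14, 3.14, 3.14].

## Interface

Orientations are given as a unit quaternion [w, x, y, z].
In Python, from workcell import manip gives the robot as it stands.
- The arm moves only by the tool carry_out, never from a script. Its argument "plan" is a list of rows, each a list of 4 numbers: the shift along the tool's x, y, z in m, then the turn about the tool's z in degrees. A call has 1 to 20 rows; each row is the pose to reach, as a shift and turn from the pose commanded when the call began, along the tool's axes at that moment; what a row does not reach only later rows make up. A row lasts 1/12 s, in which the tool goes at most 41.7 mm and 7.16 degrees, less where a joint would pass 70% of its speed; a pose out of reach is approached as far as the arm can. A call with a gripper value outside its range is refused whole. "hand" is the closure, from -1 (fully open) to 1 (shut), set as the call begins (left out, the last holds). The fingers move at their own pace and stop on an object; "grip_force" is the grip in N (left out, the last holds). Time passes only in rows, so rows that repeat a pose let the fingers close. It gives the time, the measured TCP pose, the force, the opening and the grip force at its end, in the units of the state.
- manip.get_state(): the state, without advancing time (a new reading comes with each control period).
- manip.camera(name): name is "scene" or "top"; returns a dict with "image" (384x512x3 uint8, red, green, blue), "camera_matrix" (3x3 intrinsics, pixels), "R" (3x3) and "t" (3): a world point X has camera coordinates R X + t. Camera axes: x right, y down, z forward; pixel columns grow to the right and rows downward; lengths in mm; the calibration is good to about 2 mm. A picture is of the moment at which its call begins. There is no depth.
- manip.job_done(): hands the job in; it is judged then, once.
Trained networks look in the newest picture that a camera, given by its name, has taken for a name from the list of things; names that differ only in an ending like _2 or _b are one class to them, and where a whole thing is asked for, a point or a joint stands for the part that bears it (a point fixed in the world has none). Each returns a list of dicts, best first, with "confidence" (0 to 1); they miss things now and then, are a little off and sometimes report something else, mostly with a low value. They report only what shows in the picture. A call takes as long as a camera call.
- manip.silhouettes(camera, query): "pixels" (384x512 bool, what is visible of it) and "pixel" ([column, row] in pixels, amid what is visible of it).
- manip.pinpoint(camera, query): "pixel" ([column, row] in pixels: a listed point, or the origin of a listed thing).
The state is a dict: "t": time; "joint_positions": joint angles; "qvel": joint speeds; "joint_torque": joint torques, N m; "eef_pos": TCP position; "tool_rot": TCP orientation; "ft_force": force on the tool from outside, world axes, zero at the start; "ft_torque": the same for the moment, N m; "gripper_width": finger opening in mm; "finger_force": force on a finger pad.
Only numpy, scipy, OpenCV 4.12 (cv2) and the standard library are available. Lean on these libraries where they do the work, as an engineer would, in place of code of your own. Each camera call takes 0.05 s, during which the arm holds its last target. There are 200 camera calls.

## Task

On the jeweller's bench, lay the wide disc flat and centred on the round steel plate of the hand press, then lay the narrow disc centred on top of it, letting go of each. Then bring the press's sprung lever down by its wooden handle so that the foot bears on the stack, and press until the foot is pushed about halfway (8 mm) into its barrel; finish while still holding the handle there, neither letting go nor putting anything away. Leave the hammer, the pliers and the tin where they lie.

Things in the scene. Friction and masses are not known exactly. Their poses are not given: they have to be found in the camera images.
- press: Fixed bench hand press: grey base slab 235 x 110 mm, 25 mm high, from x = -62 to +172 mm in its own frame; two cheeks 75 mm high at the hinge. Origin on the bench under the plate's centre; +x from the plate to the lever's hinge (away from the robot, turned up to 0.3 rad), +y along the hinge axis, +z up.
- plate (a point): Centre of the top face of the press's round steel plate, 68 mm across; 33 mm above the bench, over the press origin. The point's axes are those of the press.
- hinge (a point): Point on the lever's hinge axis, midway between the cheeks: 120 mm along press +x from the plate centre, 57 mm above the bench. When the lever is level, the handle's centre line is 210 mm from here towards press -x (90 mm to the -x side of the plate centre) and 45 mm higher than here (102 mm above the bench).
- lever (a joint): Angle of the sprung lever, rad: 0 = raised rest, 1.257 rad (72 degrees) above level; grows as the handle comes down in an arc about the hinge towards press -x; 1.257 = level, stop 1.36. With both discs stacked the foot touches at about 1.19 and is 8 mm in at 1.257. Spring alone: 1 to 3 N at the handle, about 7 N with the foot halfway in. Let go, it springs up.
- handle (a point): Middle of the wooden cross-bar on the lever's end: round, 16 mm thick, 130 mm long, along press y. At rest 98 mm to the +x side of the plate centre, 271 mm above the bench. A 14 mm stem joins its middle: grip it from above some 42 mm to either side, fingers closing along press x (it turns in the fingers as the lever swings), or push it down from above.
- foot (a joint): How far the sprung foot is pushed into its barrel on the lever, m: 0 free, 0.016 fully in; about 0.8 N per mm. The gap between foot pad and the barrel's lower end is 16 mm when free, 8 mm when halfway in. Once the foot touches, 1 mm of its travel takes 1.75 mm at the handle.
- wide_disc: The wide, flat solid brass disc, 54 mm diameter, 12 mm thick, about 0.22 kg, lying on the bench to the left or right of the press. Origin at the centre of its underside, z up.
- narrow_disc: The narrow, flat solid mother-of-pearl disc, 38 mm diameter, 12 mm thick, about 0.04 kg, lying on the bench on the other side of the press. Origin at the centre of its underside, z up.
- hammer: Bystander: small hammer about 270 mm long, under 40 mm high, lying on the bench at the far left; leave it.
- pliers: Bystander: pliers 155 mm long, 10 mm high, lying on the bench at the far right; leave them.
- tin: Bystander: closed round tin 56 mm diameter, 45 mm high, standing to the right of the press; origin at the centre of its underside; leave it.
- foot_face (a point): Centre of the underside of the foot, a black rubber pad 28 mm across, 8 mm thick, under a 26 mm barrel, 120 mm from the hinge; over the plate centre when the lever is level. At rest its nearest edge is 71 mm from the plate's axis on the +x side, 165 mm above the bench: over the plate, keep the long side of the gripper along press y.

How it is judged (in metres and radians):
On the way, in this order (a step that is already met when the one before it is completed fails the run):
1. the wide disc lies flat and centred on the plate, let go (horizontal distance between wide_disc and plate below 0.008 m and z of wide_disc in the frame of plate between -0.003 and 0.003 m and contact force between wide_disc and the fingers below 0.1 N), for 0.2 s.
2. the narrow disc lies flat and centred on the wide disc, let go, the lever still up (horizontal distance between narrow_disc and wide_disc below 0.006 m and z of narrow_disc in the frame of plate between 0.009 and 0.015 m and value of joint lever below 0.6 rad and contact force between narrow_disc and the fingers below 0.1 N), for 0.2 s.
At the end, for the whole second after the job is handed in: The fingers hold the lever still with the foot 4 to 12 mm into its barrel, bearing on the narrow disc with over 2 N; wide disc flat on the plate within 8 mm of its centre, narrow disc flat on it within 6 mm of its centre, neither touched by the fingers (all of step 1 and value of joint foot between 0.004 and 0.012 m and contact force between narrow_disc and lever above 2 N and horizontal distance between narrow_disc and wide_disc below 0.006 m and z of narrow_disc in the frame of plate between 0.009 and 0.015 m and angle between narrow_disc's own z axis and vertical below 0.15 rad and contact force between narrow_disc and the fingers below 0.1 N and contact force between the fingers and lever above 1 N and velocity of joint lever between -0.05 and 0.05 rad/s); the arm keeps its last pose, push and grip.
It fails at once if a bystander is displaced by more than 20 mm (distance of any of hammer, pliers, tin from where it was at the start of the episode above 0.02 m).
It also fails if it takes over 72 s, if anything falls off the work surface, if the arm or the gripper's body presses on something with over 40 N, if the wrist force passes 120 N, or if a joint passes its speed limit or range.

## Working session

There is one attempt and no reset: what is moved stays moved. The work goes in short steps, Python scripts to look and compute and a tool call to move; the robot and the scene stay as the last step left them, time stands still between calls to the robot, and variables do not carry over. Pictures are saved under pics/ and viewed, at most 10 in all, crops included, and the job is handed in when it is done.

Besides the shell and the picture viewer there is one more tool, called as a command line: name --pt "numbers of a row" for each row, then --argument value for the rest. carry_out: Moves the arm, as the interface text tells. Its arguments: {"type":"object","properties":{"plan":{"type":"array","items":{"type":"array","items":{"type":"number"}}},"hand":{"type":"number"},"grip_force":{"type":"number"}},"required":["plan"]}

```bash
mkdir -p pics; cat > h.py <<'E'
import numpy as np, cv2
from workcell import manip
def ray(c,px):
    K,R,t=[np.array(c[k],float) for k in("camera_matrix","R","t")]
    d=R.T@np.linalg.inv(K)@np.array([px[0],px[1],1.]); return -R.T@t.ravel(), d
def onz(c,px,z):
    o,d=ray(c,px); return o+d*(z-o[2])/d[2]
def proj(c,X):
    K,R,t=[np.array(c[k],float) for k in("camera_matrix","R","t")]
    p=K@(R@np.array(X,float)+t.ravel()); return p[:2]/p[2]
def tri(c1,p1,c2,p2):
    (o1,d1),(o2,d2)=ray(c1,p1),ray(c2,p2); d1/=np.linalg.norm(d1); d2/=np.linalg.norm(d2)
    s=np.linalg.lstsq(np.c_[d1,-d2],o2-o1,rcond=None)[0]
    a,b=o1+s[0]*d1,o2+s[1]*d2; return (a+b)/2,np.linalg.norm(a-b)
E
python3 - <<'E'
from h import *
np.set_printoptions(precision=2,suppress=True)
s=manip.get_state(); print(s)
cs={n:manip.camera(n) for n in("scene","top")}
ims=[]
for n,c in cs.items():
    ims.append(c["image"][...,::-1]); print(n,ray(c,(256,192)))
cv2.imwrite("pics/a.png",cv2.resize(np.vstack(ims),(450,600)) if 0 else np.hstack([cv2.resize(i,(400,300)) for i in ims]))
cv2.imwrite("pics/top.png",cv2.resize(ims[1],(800,600)))
cv2.imwrite("pics/scene.png",cv2.resize(ims[0],(800,600)))
zs=dict(wide_disc=0,narrow_disc=0,plate=33,hinge=57,handle=271,foot_face=165,tin=0,press=0,hammer=0,pliers=0)
for q,z in zs.items():
    for n,c in cs.items():
        for r in manip.pinpoint(n,q)[:2]:
            print(q,n,round(r["confidence"],2),np.array(r["pixel"]),onz(c,r["pixel"],z))
for q in("wide_disc","narrow_disc"):
    for n,c in cs.items():
        for r in manip.silhouettes(n,q)[:1]:
            p=np.argwhere(r["pixels"])[:,::-1]; print("sil",q,n,r["confidence"],len(p),p.min(0),p.max(0),onz(c,p.mean(0),6 if n=="scene" else 12))
E
```

```text
{'t': 0.0, 'joint_positions': array([-1.38,  0.6 , -0.  ,  1.6 ,  0.  ,  0.94, -0.08]), 'qvel': array([-0., -0.,  0.,  0.,  0.,  0., -0.]), 'joint_torque': array([ -0.  , -76.51,   1.5 , -25.24,  -0.05,   0.02,   0.  ]), 'eef_pos': array([194.51, 697.93, 217.74]), 'tool_rot': array([-0.  ,  0.14,  0.99, -0.  ]), 'ft_force': array([-0.61, -0.95, -0.01]), 'ft_torque': array([-0.  ,  0.02, -0.02]), 'finger_force': 0.0, 'gripper_width': 93.03429826710385}
scene (array([ 930.3 ,  474.73, 1055.18]), array([-0.35, -0.43, -0.83]))
top (array([ 454.73,    1.54, 1125.53]), array([ 0.09,  0.01, -1.  ]))
wide_disc scene 0.7 [203.2 143.5] [ 490.13 -363.24    0.  ]
wide_disc top 0.65 [379.3 210.6] [ 499.35 -360.23    0.  ]
narrow_disc scene 0.5 [346.7 278.8] [481.28 323.48   0.  ]
narrow_disc top 0.66 [147.3 221.4] [477.33 336.06   0.  ]
narrow_disc top 0.16 [239.7 140.5] [719.8  55.8   0. ]
plate scene 0.69 [260.7 237.1] [591.43  73.55  33.  ]
plate top 0.66 [236.6 178.7] [598.02  64.56  33.  ]
hinge scene 0.76 [223.9 253.4] [712.19  53.74  57.  ]
hinge top 0.7 [238.5 136.6] [717.95  56.42  57.  
[... 300 characters left out ...]
5] [ 632.93 -263.31    0.  ]
tin top 0.87 [342.1 166.2] [ 635.5  -253.69    0.  ]
press scene 0.94 [257.2 240.3] [595.74  61.87   0.  ]
press top 0.84 [236.2 180.4] [597.18  67.73   0.  ]
hammer scene 0.87 [317.4 332.8] [652.43 374.68   0.  ]
hammer scene 0.29 [259.7 237.2] [583.04  58.84   0.  ]
hammer top 0.66 [133.4 167.2] [642.53 380.26   0.  ]
pliers scene 0.71 [156. 171.] [ 687.22 -369.7     0.  ]
sil wide_disc scene 0.71 157 [196 137] [210 150] [ 493.42 -358.94    6.  ]
sil wide_disc top 0.5 262 [370 204] [388 220] [ 495.23 -356.34   12.  ]
sil narrow_disc scene 0.48 150 [344 274] [357 286] [478.6  333.74   6.  ]
sil narrow_disc top 0.57 3153 [207 118] [262 204] [655.61  64.51  12.  ]
```

View pics/top.png

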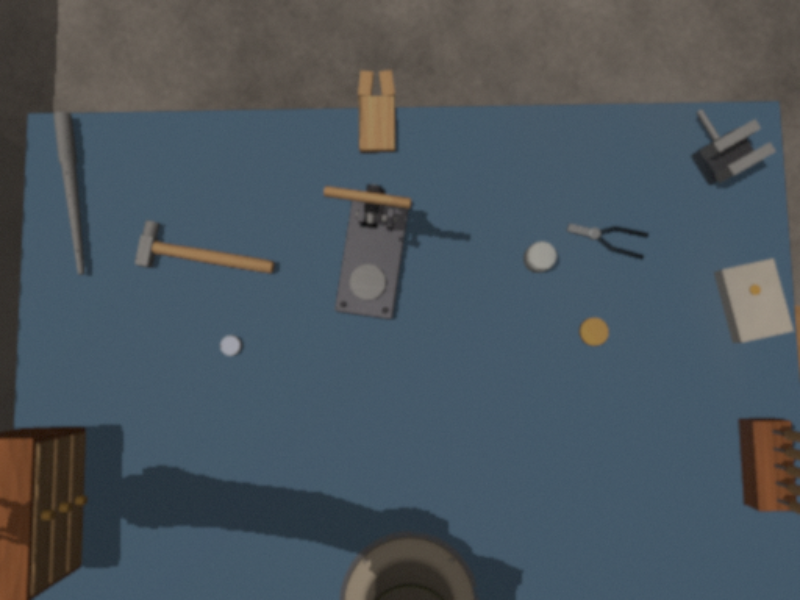

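View pics/scene.png

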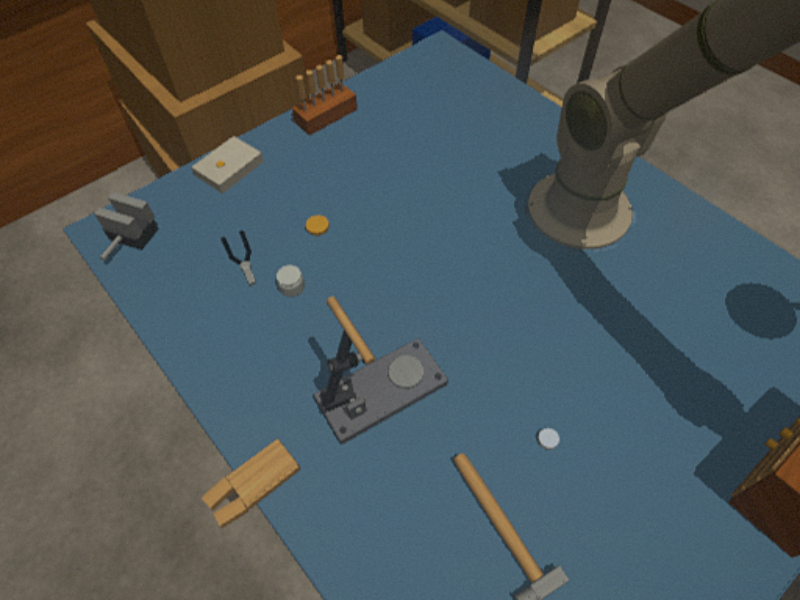

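The top view (800x600 scale) shows the wide brass disc at (594,332), the narrow white disc at (231,345), the plate at (367,282), the handle from (327,191) to (410,203) and the tin at (541,256). The scene view agrees. Next I refine these positions by segmentation.

```bash
cat >> h.py <<'E'
def blob(c,px,r=14,thr=None):
    """centroid of the pixels near px whose colour is that of the centre"""
    im=cv2.GaussianBlur(c["image"],(3,3),0).astype(float); u,v=int(round(px[0])),int(round(px[1]))
    ref=im[v-1:v+2,u-1:u+2].mean((0,1))
    x0,y0=u-r,v-r; w=im[y0:v+r+1,x0:u+r+1]
    bg=np.median(np.r_[w[0],w[-1],w[:,0],w[:,-1]],0)
    a=np.clip(((w-bg)@(ref-bg))/((ref-bg)@(ref-bg)),0,1)
    m=(a>.5).astype(np.uint8); n,l=cv2.connectedComponents(m); k=l==l[r,r]
    yy,xx=np.nonzero(k); return np.array([xx.mean()+x0,yy.mean()+y0]),k.sum()
E
python3 - <<'E'
from h import *
np.set_printoptions(precision=2,suppress=True)
cs={n:manip.camera(n) for n in("scene","top")}
g={"wide":{"top":(379.8,212),"scene":(202.5,143.5)},"narrow":{"top":(147.5,220.5),"scene":(350.5,280)},"plate":{"top":(235,180.5),"scene":(260,238)}}
for q,z in(("wide",6),("narrow",6),("plate",32)):
    P={}
    for n,c in cs.items():
        p,a=blob(c,g[q][n]); P[n]=p; print(q,n,p,a,onz(c,p,z))
    print(tri(cs["top"],P["top"],cs["scene"],P["scene"]))
im=cs["top"]["image"].astype(int)
m=(im[...,0]-im[...,2]>30); m[:112]=0;m[140:]=0;m[:,:200]=0;m[:,270:]=0
yy,xx=np.nonzero(m); p=np.c_[xx,yy].astype(float)
W=np.array([onz(cs["top"],q,271) for q in p])[:,:2]; c=W.mean(0)
d=np.linalg.svd(W-c)[2][0]; t=(W-c)@d; print("handle",len(p),c+d*(t.min()+t.max())/2,t.max()-t.min(),d,np.degrees(np.arctan2(-d[0]*np.sign(d[1]),abs(d[1]))))
# slab
hsv=im; s=im.max(2)-im.min(2); b=im.sum(2); m=((s<22)&(b>120)).astype(np.uint8); m[:, :205]=0;m[:,270:]=0;m[:140]=0;m[210:]=0
n,l,st,ce=cv2.connectedComponentsWithStats(m); k=1+st[1:,4].argmax(); yy,xx=np.nonzero(l==k)
W=np.array([onz(cs["top"],q,25)[:2] for q in np.c_[xx,yy]],np.float32); print("slab",len(xx),cv2.minAreaRect(W),cv2.boxPoints(cv2.minAreaRect(W)))
E
```

```text
wide scene [202.53 143.27] 139 [ 493.82 -360.94    6.  ]
wide top [379.89 211.74] 253 [ 495.7 -359.9    6. ]
(array([ 495.36, -358.61,    9.26]), np.float64(0.6217041395082679))
narrow scene [351.03 279.91] 127 [477.   334.62   6.  ]
narrow top [146.57 220.62] 119 [479.57 336.48   6.  ]
(array([479.32, 335.15,  11.  ]), np.float64(0.4081089165318897))
plate scene [259.62 236.82] 335 [592.92  70.36  32.  ]
plate top [234.28 179.99] 390 [594.42  71.49  32.  ]
(array([593.96,  71.4 ,  34.87]), np.float64(0.26225958629274343))
handle 351 [691.17  54.29] 130.00917461980097 [-0.17 -0.99] -9.61716702107765
slab 2442 ((624.783203125, 49.79079055786133), (139.87481689453125, 195.75607299804688), 80.76657104492188) [[516.95  -3.54]
 [710.17 -34.95]
 [732.61 103.12]
 [539.4  134.53]]
```

```bash
cat >> h.py <<'E'
from scipy.spatial.transform import Rotation as Rot
np.set_printoptions(precision=4,suppress=True)
def go(*tg,ang=80.3):
    """print rows (tool axes, m; deg) to world TCP targets, tool y at angle ang (deg)"""
    s=manip.get_state(); p=np.array(s["eef_pos"]); R=Rot.from_quat(np.roll(s["tool_rot"],-1)).as_matrix()
    a=np.degrees(np.arctan2(R[1,1],R[0,1])); turn=-((ang-a+180)%360-180)
    print("t",round(s["t"],2),"pos",p,"ang",a,"zdown",R[2,2],"w",s["gripper_width"],"F",s["ft_force"])
    for x in tg: print(x,"->",R.T@(np.array(x)-p)/1000,"turn",round(turn,2))
E
python3 - <<'E'
from h import *
go((460,380,220),(510,0,220),(495.5,-359.5,120),(495.5,-359.5,4))
E
```

```text
t 1.4 pos [194.6517 698.4044 218.6235] ang 74.42622774925273 zdown -0.9999999969924999 w 92.9080667996379 F [-0.5198  1.0744 -0.3763]
(460, 380, 220) -> [-0.3411 -0.2355 -0.0014] turn -5.87
(510, 0, 220) -> [-0.4913 -0.5881 -0.0014] turn -5.87
(495.5, -359.5, 120) -> [-0.5738 -0.9383  0.0986] turn -5.87
(495.5, -359.5, 4) -> [-0.5738 -0.9383  0.2146] turn -5.87
```

carry_out --pt "-0.034 -0.024 0 -1" --pt "-0.068 -0.047 0 -2" --pt "-0.102 -0.071 0 -3" --pt "-0.136 -0.094 0 -4" --pt "-0.17 -0.118 0 -5" --pt "-0.205 -0.141 0 -5.9" --pt "-0.239 -0.165 0 -5.9" --pt "-0.273 -0.188 0 -5.9" --pt "-0.307 -0.212 0 -5.9" --pt "-0.341 -0.235 0 -5.9" --pt "-0.356 -0.27 0 -5.9" --pt "-0.371 -0.306 0 -5.9" --pt "-0.386 -0.341 0 -5.9" --pt "-0.401 -0.376 0 -5.9" --pt "-0.416 -0.412 0 -5.9" --pt "-0.431 -0.447 0 -5.9" --pt "-0.446 -0.482 0 -5.9" --pt "-0.461 -0.518 0 -5.9" --pt "-0.476 -0.553 0 -5.9" --pt "-0.491 -0.588 0 -5.9" --hand -1

```text
t: 3.07
eef_pos: [509.8, -1.7, 219.0]
tool_rot: [0.0, 0.084, 0.996, 0.0]
ft_force: [0.7, 0.6, -0.8]
gripper_width: 92.9
finger_force: 0.0
```

```bash
python3 - <<'E'
from h import *
go((495.5,-359.5,120),(495.5,-359.5,4))
E
```

```text
t 3.07 pos [509.845   -1.7178 218.9885] ang 80.33067332043439 zdown -0.9999996534236988 w 92.89529184435543 F [ 0.7173  0.5592 -0.7863]
(495.5, -359.5, 120) -> [-0.0459 -0.3551  0.0989] turn 0.03
(495.5, -359.5, 4) -> [-0.0458 -0.3552  0.2149] turn 0.03
```

carry_out --pt "-0.005 -0.036 0.01 0" --pt "-0.009 -0.071 0.02 0" --pt "-0.014 -0.107 0.03 0" --pt "-0.018 -0.142 0.04 0" --pt "-0.023 -0.178 0.05 0" --pt "-0.028 -0.213 0.06 0" --pt "-0.032 -0.249 0.07 0" --pt "-0.037 -0.284 0.08 0" --pt "-0.041 -0.32 0.09 0" --pt "-0.046 -0.355 0.099 0" --pt "-0.046 -0.355 0.129 0" --pt "-0.046 -0.355 0.159 0" --pt "-0.046 -0.355 0.17 0" --pt "-0.046 -0.355 0.17 0" --pt "-0.046 -0.355 0.17 0"

```text
t: 4.32
eef_pos: [495.6, -357.1, 48.8]
tool_rot: [-0.0, 0.084, 0.996, 0.0]
ft_force: [0.4, 0.0, 0.1]
gripper_width: 93.2
finger_force: 0.0
```

```bash
python3 - <<'E'
from h import *
go((495.5,-359.5,4))
E
```

```text
t 4.32 pos [ 495.6461 -357.0798   48.792 ] ang 80.36537229647492 zdown -0.9999996048181072 w 93.23586773065959 F [0.3996 0.0358 0.0528]
(495.5, -359.5, 4) -> [-0.0003 -0.0024  0.0448] turn 0.07
```

carry_out --pt "0 -0.002 0.015 0" --pt "0 -0.002 0.03 0" --pt "0 -0.002 0.04 0" --pt "0 -0.002 0.0448 0" --pt "0 -0.002 0.0448 0" --pt "0 -0.002 0.0448 0"

```text
t: 4.82
eef_pos: [495.6, -359.5, 4.6]
tool_rot: [0.0, 0.084, 0.996, -0.0]
ft_force: [-0.6, -1.2, -0.0]
gripper_width: 92.9
finger_force: 0.0
```

carry_out --pt "0 0 0 0" --pt "0 0 0 0" --pt "0 0 0 0" --pt "0 0 0 0" --pt "0 0 0 0" --pt "0 0 0 0" --pt "0 0 0 0" --pt "0 0 0 0" --pt "0 0 0 0" --pt "0 0 0 0" --hand 1 --grip_force 25

```text
t: 5.65
eef_pos: [495.1, -359.5, 3.9]
tool_rot: [0.0, 0.084, 0.996, -0.0]
ft_force: [-1.0, -0.3, 1.6]
gripper_width: 53.3
finger_force: 25.0
```

```bash
python3 - <<'E'
from h import *
go((495.5,-359.5,130),(500,-150,130),(594,71.5,130))
E
```

```text
t 5.65 pos [ 495.1478 -359.5048    3.8984] ang 80.32489195791672 zdown -0.9999999990945183 w 53.319620324207875 F [-1.0199 -0.2988  1.6264]
(495.5, -359.5, 130) -> [-0.0004  0.0001 -0.1261] turn 0.02
(500, -150, 130) -> [ 0.0304  0.2073 -0.1261] turn 0.02
(594, 71.5, 130) -> [-0.025   0.4415 -0.1261] turn 0.02
```

carry_out --pt "0 0 -0.03 0" --pt "0 0 -0.06 0" --pt "0 0 -0.095 0" --pt "0 0 -0.126 0" --pt "0.005 0.034 -0.126 0" --pt "0.01 0.069 -0.126 0" --pt "0.015 0.103 -0.126 0" --pt "0.02 0.138 -0.126 0" --pt "0.025 0.172 -0.126 0" --pt "0.03 0.207 -0.126 0" --pt "0.022 0.24 -0.126 0" --pt "0.014 0.274 -0.126 0" --pt "0.006 0.307 -0.126 0" --pt "-0.001 0.341 -0.126 0" --pt "-0.009 0.374 -0.126 0" --pt "-0.017 0.408 -0.126 0" --pt "-0.021 0.425 -0.126 0" --pt "-0.025 0.4415 -0.126 0" --pt "-0.025 0.4415 -0.126 0" --pt "-0.025 0.4415 -0.126 0"

```text
t: 7.32
eef_pos: [593.6, 71.6, 129.4]
tool_rot: [-0.0, 0.084, 0.996, -0.0]
ft_force: [-0.3, -0.2, -3.0]
gripper_width: 53.5
finger_force: 25.0
```

```bash
python3 - <<'E'
from h import *
go((594,71.5,60),(594,71.5,37.5))
c=manip.camera("scene"); x=c["image"][...,::-1]; cv2.imwrite("pics/b.png",cv2.resize(x[140:300,160:360],(800,640))[:600])
E
```

```text
t 7.32 pos [593.6221  71.6333 129.4137] ang 80.38547225261635 zdown -0.999999503071474 w 53.493531912109475 F [-0.3326 -0.2265 -3.0086]
(594, 71.5, 60) -> [-0.0004 -0.      0.0694] turn 0.09
(594, 71.5, 37.5) -> [-0.0005 -0.      0.0919] turn 0.09
```

View pics/b.png

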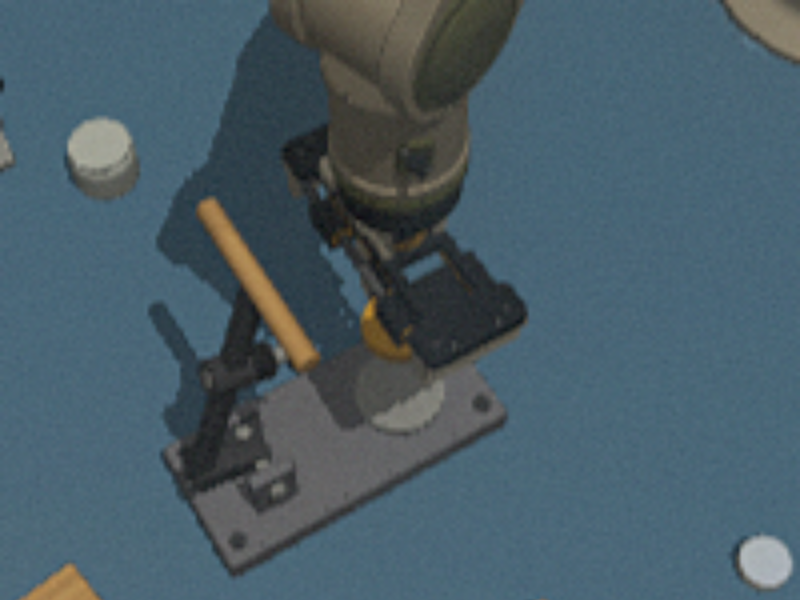

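The disc is in the fingers over the plate, visible at crop pixel (385,330), and the gripper clears the lever. I lower it now.

carry_out --pt "0 0 0.02 0" --pt "0 0 0.04 0" --pt "0 0 0.06 0" --pt "0 0 0.075 0" --pt "0 0 0.085 0" --pt "0 0 0.09 0" --pt "0 0 0.092 0" --pt "0 0 0.092 0" --pt "0 0 0.092 0"

```text
t: 8.12
eef_pos: [594.4, 71.2, 38.6]
tool_rot: [0.001, 0.085, 0.996, 0.0]
ft_force: [0.2, -0.1, -0.8]
gripper_width: 53.3
finger_force: 25.0
```

```bash
python3 - <<'E'
from h import *
go((594,71.5,37))
E
```

```text
t 8.12 pos [594.3922  71.2332  38.5625] ang 80.30441246639809 zdown -0.99999946422101 w 53.345442845834086 F [ 0.1947 -0.1039 -0.7767]
(594, 71.5, 37) -> [0.0004 0.0002 0.0016] turn 0.0
```

carry_out --pt "0 0 0 0" --pt "0 0 0 0" --pt "0 0 0 0" --pt "0 0 0 0" --pt "0 0 0 0" --pt "0 0 0 0" --pt "0 0 -0.02 0" --pt "0 0 -0.05 0" --pt "0 0 -0.09 0" --pt "0.01 0.03 -0.11 0" --pt "0.03 0.06 -0.11 0" --pt "0.045 0.09 -0.11 0" --pt "0.06 0.125 -0.11 0" --pt "0.07 0.16 -0.11 0" --pt "0.07 0.195 -0.11 0" --pt "0.07 0.23 -0.11 0" --pt "0.07 0.25 -0.11 0" --pt "0.07 0.25 -0.11 0" --pt "0.07 0.25 -0.11 0" --hand -1

```text
t: 9.7
eef_pos: [566.4, 330.8, 147.4]
tool_rot: [-0.0, 0.083, 0.997, -0.0]
ft_force: [0.6, 0.1, -0.0]
gripper_width: 92.9
finger_force: 0.0
```

```bash
python3 - <<'E'
from h import *
go((479.5,335.5,60),(479.5,335.5,4))
cs={n:manip.camera(n) for n in("scene","top")}
P={}
for n,g in(("top",(234.3,180)),("scene",(260,236))):
    P[n],a=blob(cs[n],g); print(n,P[n],a,onz(cs[n],P[n],39),proj(cs[n],(594,71.5,45)))
print(tri(cs["top"],P["top"],cs["scene"],P["scene"]))
for n,g in(("top",(147.5,220.5)),("scene",(350.5,280))):
    p,a=blob(cs[n],g); print("narrow",n,p,a,onz(cs[n],p,6))
ims=[cv2.resize(cs["top"]["image"][110:230,180:300,::-1],(400,400)),cv2.resize(cs["scene"]["image"][180:300,200:320,::-1],(400,400))]
cv2.imwrite("pics/c.png",np.hstack(ims))
E
```

```text
t 9.7 pos [566.3861 330.8377 147.3773] ang 80.46257950443136 zdown -0.9999998500361872 w 92.89250302216621 F [ 0.6305  0.0642 -0.0077]
(479.5, 335.5, 60) -> [ 0.0864 -0.0098  0.0874] turn 0.16
(479.5, 335.5, 4) -> [ 0.0864 -0.0097  0.1434] turn 0.16
top [234.7617 178.5352] 256 [597.8009  69.588   39.    ] [233.985  179.5753]
scene [258.7098 235.8527] 224 [595.1789  68.9059  39.    ] [259.565  235.2729]
(array([596.8384,  69.8447,  42.5962]), np.float64(1.3714095232999648))
narrow top [146.6154 220.547 ] 117 [479.7868 336.3552   6.    ]
narrow scene [354.0688 281.9457] 276 [475.0301 344.2902   6.    ]
```

View pics/c.png

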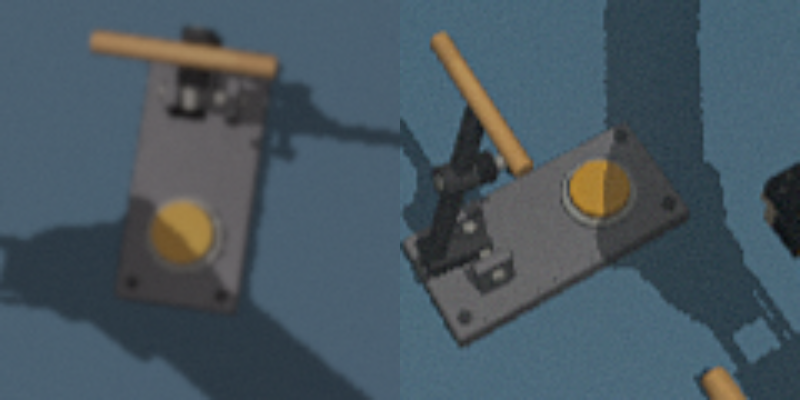

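The wide disc lies on the plate, roughly centred; a shadow biases the blob reading. I fetch the narrow disc and measure again once the arm's shadow has moved.

carry_out --pt "0.03 -0.003 0.01 0" --pt "0.06 -0.006 0.03 0" --pt "0.086 -0.01 0.05 0" --pt "0.086 -0.01 0.087 0" --pt "0.086 -0.01 0.11 0" --pt "0.086 -0.01 0.13 0" --pt "0.086 -0.01 0.14 0" --pt "0.086 -0.01 0.143 0" --pt "0.086 -0.01 0.143 0" --pt "0.086 -0.01 0.143 0"

```text
t: 10.63
eef_pos: [481.2, 333.9, 5.7]
tool_rot: [0.0, 0.085, 0.996, 0.0]
ft_force: [-1.3, 0.5, 0.8]
gripper_width: 92.8
finger_force: 0.0
```

carry_out --pt "0 0 0 0" --pt "0 0 0 0" --pt "0 0 0 0" --pt "0 0 0 0" --pt "0 0 0 0" --pt "0 0 0 0" --pt "0 0 0 0" --pt "0 0 0 0" --pt "0 0 0 0" --pt "0 0 0 0" --pt "0 0 0 0" --pt "0 0 0 0" --hand 1 --grip_force 15

```text
t: 11.63
eef_pos: [480.5, 334.3, 4.8]
tool_rot: [0.0, 0.084, 0.996, -0.0]
ft_force: [0.2, 0.2, -0.4]
gripper_width: 37.5
finger_force: 15.0
```

```bash
cat >> h.py <<'E'
def brass(c,lo,hi):
    """centroid of brass hue inside the pixel box"""
    h=cv2.cvtColor(cv2.GaussianBlur(c["image"],(3,3),0),cv2.COLOR_RGB2HSV); m=((h[...,0]>10)&(h[...,0]<32)&(h[...,1]>100)).astype(np.uint8)
    w=m[lo[1]:hi[1],lo[0]:hi[0]]; n,l,st,ce=cv2.connectedComponentsWithStats(w); k=1+st[1:,4].argmax()
    return ce[k]+lo,st[k,4]
E
python3 - <<'E'
from h import *
go((479.5,335.5,130),(540,220,140),(594,71.5,140))
cs={n:manip.camera(n) for n in("scene","top")}
P={}
for n,lo,hi in(("top",(215,165),(255,200)),("scene",(240,220),(285,260))):
    P[n],a=brass(cs[n],lo,hi); print(n,P[n],a,onz(cs[n],P[n],42))
print(tri(cs["top"],P["top"],cs["scene"],P["scene"]))
E
```

```text
t 11.63 pos [480.5126 334.297    4.8059] ang 80.32389624990563 zdown -0.9999999983751998 w 37.52738576149385 F [ 0.2155  0.2442 -0.3875]
(479.5, 335.5, 130) -> [ 0.0012  0.001  -0.1252] turn 0.02
(540, 220, 140) -> [-0.0779 -0.1027 -0.1352] turn 0.02
(594, 71.5, 140) -> [-0.156  -0.24   -0.1352] turn 0.02
top [234.4664 179.4427] 253 [594.7541  70.2869  42.    ]
scene [259.4057 236.1557] 244 [595.2663  72.2124  42.    ]
(array([594.7394,  70.8044,  39.3643]), np.float64(0.9967745917061581))
```

carry_out --pt "0 0 -0.03 0" --pt "0 0 -0.065 0" --pt "0 0 -0.1 0" --pt "-0.01 -0.01 -0.13 0" --pt "-0.025 -0.03 -0.135 0" --pt "-0.045 -0.055 -0.135 0" --pt "-0.065 -0.082 -0.135 0" --pt "-0.08 -0.11 -0.135 0" --pt "-0.097 -0.14 -0.135 0" --pt "-0.115 -0.17 -0.135 0" --pt "-0.134 -0.2 -0.135 0" --pt "-0.15 -0.225 -0.135 0" --pt "-0.157 -0.24 -0.135 0" --pt "-0.157 -0.24 -0.135 0" --pt "-0.157 -0.24 -0.12 0" --pt "-0.157 -0.24 -0.1 0" --pt "-0.157 -0.24 -0.08 0" --pt "-0.157 -0.24 -0.065 0" --pt "-0.157 -0.24 -0.065 0" --pt "-0.157 -0.24 -0.065 0"

```text
t: 13.4
eef_pos: [594.2, 72.1, 69.4]
tool_rot: [-0.001, 0.084, 0.996, -0.0]
ft_force: [0.2, -0.4, -0.3]
gripper_width: 37.6
finger_force: 15.0
```

```bash
python3 - <<'E'
from h import *
go((596,71.2,51),(596,71.2,50))
E
```

```text
t 13.4 pos [594.2411  72.0691  69.3562] ang 80.37871345151788 zdown -0.9999983523854474 w 37.61183842077341 F [ 0.1753 -0.4168 -0.3414]
(596, 71.2, 51) -> [-0.0019 -0.0006  0.0184] turn 0.08
(596, 71.2, 50) -> [-0.0019 -0.0006  0.0194] turn 0.08
```

carry_out --pt "-0.002 -0.001 0.006 0" --pt "-0.002 -0.001 0.012 0" --pt "-0.002 -0.001 0.016 0" --pt "-0.002 -0.001 0.018 0" --pt "-0.002 -0.001 0.019 0" --pt "-0.002 -0.001 0.019 0" --pt "-0.002 -0.001 0.019 0"

```text
t: 13.98
eef_pos: [596.8, 70.0, 51.0]
tool_rot: [0.0, 0.084, 0.996, 0.0]
ft_force: [-0.1, 0.4, -0.3]
gripper_width: 37.5
finger_force: 15.0
```

```bash
python3 - <<'E'
from h import *
go((596,71.2,50))
E
```

```text
t 13.98 pos [596.8004  70.0306  50.9679] ang 80.32685410348589 zdown -0.9999999873001005 w 37.46645297637448 F [-0.1419  0.4332 -0.2597]
(596, 71.2, 50) -> [0.001 0.001 0.001] turn 0.03
```

carry_out --pt "0.001 0.001 0.001 0" --pt "0.001 0.001 0.001 0" --pt "0.001 0.001 0.001 0"

```text
t: 14.23
eef_pos: [595.9, 71.3, 49.9]
tool_rot: [0.0, 0.084, 0.996, 0.0]
ft_force: [0.6, 0.4, 0.0]
gripper_width: 37.5
finger_force: 15.0
```

carry_out --pt "0 0 0 0" --pt "0 0 0 0" --pt "0 0 0 0" --pt "0 0 0 0" --pt "0 0 0 0" --pt "0 0 0 0" --pt "0 0 -0.02 0" --pt "0 0 -0.05 0" --pt "0.01 0 -0.085 0" --pt "0.03 0.03 -0.12 0" --pt "0.04 0.06 -0.155 0" --pt "0.04 0.09 -0.19 0" --pt "0.04 0.12 -0.225 0" --pt "0.04 0.15 -0.26 0" --pt "0.04 0.18 -0.285 0" --pt "0.04 0.21 -0.285 0" --pt "0.04 0.21 -0.285 0" --pt "0.04 0.21 -0.285 0" --hand -1

```text
t: 15.73
eef_pos: [591.4, 289.1, 335.6]
tool_rot: [0.001, 0.082, 0.997, 0.001]
ft_force: [0.1, 0.1, -0.4]
gripper_width: 92.9
finger_force: 0.0
```

```bash
python3 - <<'E'
from h import *
go((697.5,96,335),(697.5,96,262),ang=-9.7)
cs={n:manip.camera(n) for n in("scene","top")}
P={}
for n,lo,hi in(("top",(215,165),(255,200)),("scene",(240,220),(285,260))):
    P[n],a=brass(cs[n],lo,hi); print("wide",n,P[n],a)
    p,a=blob(cs[n],proj(cs[n],(594.5,71,57)),r=9); print("narrow",n,p,a,onz(cs[n],p,53),proj(cs[n],(594.5,71,53)))
ims=[cv2.resize(cs["top"]["image"][110:230,180:300,::-1],(400,400)),cv2.resize(cs["scene"]["image"][180:300,200:320,::-1],(400,400))]
cv2.imwrite("pics/d.png",np.hstack(ims))
E
```

```text
t 15.73 pos [591.4325 289.1448 335.573 ] ang 80.62123763262575 zdown -0.9999965398011939 w 92.92047812035993 F [ 0.0841  0.0582 -0.403 ]
(697.5, 96, 335) -> [-0.1361 -0.1733  0.0003] turn 90.32
(697.5, 96, 262) -> [-0.1361 -0.1735  0.0733] turn 90.32
wide top [235.4194 180.2688] 93
narrow top [233.6489 179.    ] 131 [594.6563  71.9365  53.    ] [233.9738 179.0487]
wide scene [258.8111 239.1333] 90
narrow scene [259.5268 233.7679] 112 [593.5169  70.8649  53.    ] [259.3029 233.9939]
```

View pics/d.png

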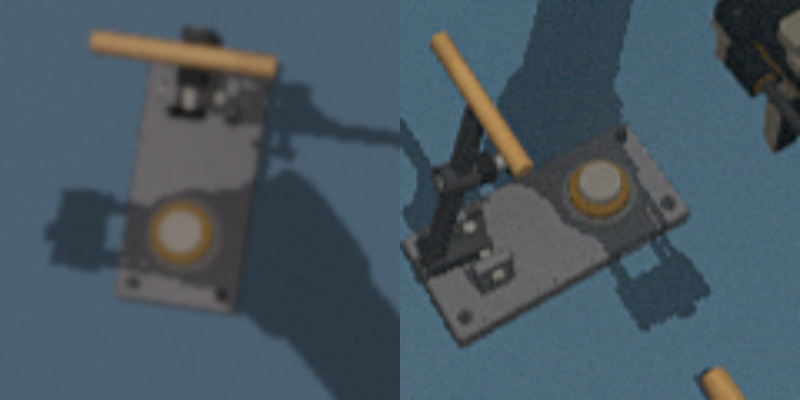

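Both views show the stack well centred: narrow disc at (182,232) in the top crop and (600,182) in the scene crop, with an even brass ring around it. Next is the handle.

carry_out --pt "-0.01 -0.013 0 7" --pt "-0.02 -0.027 0 14" --pt "-0.031 -0.04 0 21" --pt "-0.042 -0.054 0 28" --pt "-0.052 -0.067 0 35" --pt "-0.063 -0.08 0 42" --pt "-0.073 -0.094 0 49" --pt "-0.084 -0.107 0 56" --pt "-0.094 -0.12 0 63" --pt "-0.105 -0.134 0 70" --pt "-0.115 -0.147 0 77" --pt "-0.126 -0.16 0 84" --pt "-0.136 -0.1735 0 90.3" --pt "-0.136 -0.1735 0 90.3" --pt "-0.136 -0.1735 0 90.3" --pt "-0.136 -0.1735 0 90.3"

```text
t: 17.17
eef_pos: [695.9, 90.7, 334.2]
tool_rot: [-0.0, 0.765, 0.644, -0.0]
ft_force: [0.4, 0.0, -0.3]
gripper_width: 93.2
finger_force: 0.0
```

```bash
python3 - <<'E'
from h import *
print(manip.get_state()["joint_positions"])
go((697.5,96,254),ang=-9.7)
E
```

```text
[-0.5306  0.5167  0.5239  1.5445 -0.2737  1.1554 -0.1241]
t 17.17 pos [695.9324  90.6943 334.2341] ang -9.863254683301685 zdown -0.9999990899541438 w 93.24411427143247 F [ 0.4433  0.0027 -0.2823]
(697.5, 96, 254) -> [0.0055 0.0007 0.0802] turn -0.16
```

carry_out --pt "0.0055 0.001 0.02 0" --pt "0.0055 0.001 0.04 0" --pt "0.0055 0.001 0.06 0" --pt "0.0055 0.001 0.075 0" --pt "0.0055 0.001 0.08 0" --pt "0.0055 0.001 0.08 0" --pt "0.0055 0.001 0.08 0"

```text
t: 17.75
eef_pos: [698.6, 96.6, 255.4]
tool_rot: [-0.0, 0.765, 0.643, 0.0]
ft_force: [-1.0, 0.5, 0.2]
gripper_width: 93.0
finger_force: 0.0
```

```bash
python3 - <<'E'
from h import *
go((697.5,96,254),ang=-9.7)
c=manip.camera("scene"); cv2.imwrite("pics/e.png",cv2.resize(c["image"][130:290,160:360,::-1],(750,600)))
E
```

```text
t 17.75 pos [698.6318  96.6423 255.393 ] ang -9.898806164759437 zdown -0.9999999429561768 w 92.97719536612755 F [-0.9503  0.5241  0.2289]
(697.5, 96, 254) -> [-0.0008 -0.001   0.0014] turn -0.2
```

View pics/e.png

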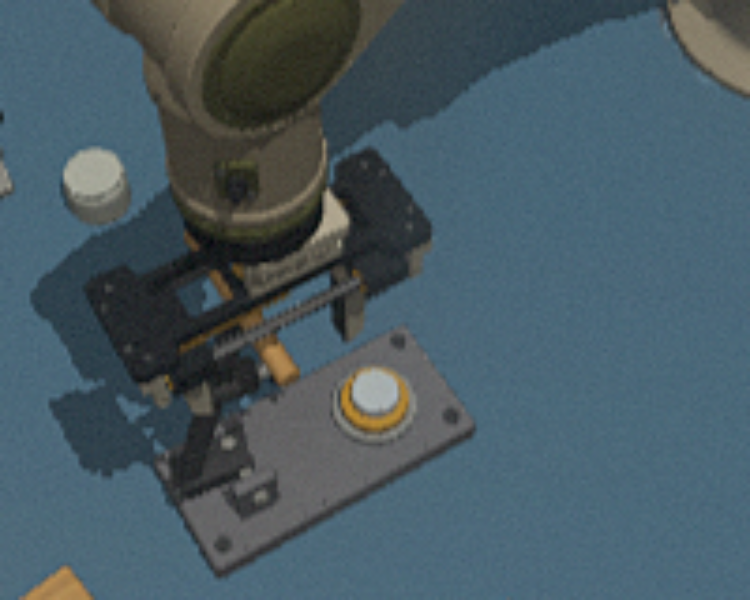

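The fingers straddle the handle bar, visible near (280,365). I close them.

carry_out --pt "-0.001 -0.001 0.001 0" --pt "-0.001 -0.001 0.001 0" --pt "-0.001 -0.001 0.001 0" --pt "-0.001 -0.001 0.001 0" --pt "-0.001 -0.001 0.001 0" --pt "-0.001 -0.001 0.001 0" --pt "-0.001 -0.001 0.001 0" --pt "-0.001 -0.001 0.001 0" --pt "-0.001 -0.001 0.001 0" --pt "-0.001 -0.001 0.001 0" --pt "-0.001 -0.001 0.001 0" --pt "-0.001 -0.001 0.001 0" --pt "-0.001 -0.001 0.001 0" --pt "-0.001 -0.001 0.001 0" --hand 1 --grip_force 20

```text
t: 18.97
eef_pos: [697.8, 95.4, 253.8]
tool_rot: [0.0, 0.766, 0.643, 0.0]
ft_force: [2.5, -1.2, -0.9]
gripper_width: 15.6
finger_force: 20.0
```

```bash
cat >> h.py <<'E'
def arc(a0,a1,n,psi=-9.7,r0=None):
    """tool rows of an arc about the hinge from lever angle a0 to a1 (rad)"""
    s=manip.get_state(); R=Rot.from_quat(np.roll(s["tool_rot"],-1)).as_matrix()
    L=np.hypot(210,45); b=np.arctan2(45,210); c,sn=np.cos(np.radians(psi)),np.sin(np.radians(psi))
    f=lambda a:np.array([-L*np.cos(b+1.257-a)*c,-L*np.cos(b+1.257-a)*sn,L*np.sin(b+1.257-a)])
    for a in np.linspace(a0,a1,n+1)[1:]: print(round(a,3),np.round(R.T@(f(a)-f(a0))/1000,4).tolist())
E
python3 - <<'E'
from h import *
go((697.5,96,254),ang=-9.7)
arc(0,1.15,20)
E
```

```text
t 18.97 pos [697.751   95.412  253.8263] ang -9.96706279125757 zdown -0.9999998223569355 w 15.64333912257422 F [ 2.4961 -1.2344 -0.8648]
(697.5, 96, 254) -> [ 0.0005 -0.0003 -0.0002] turn -0.27
0.057 [-0.0001, -0.0122, 0.0016]
0.115 [-0.0001, -0.0244, 0.0039]
0.172 [-0.0002, -0.0363, 0.0069]
0.23 [-0.0002, -0.0481, 0.0106]
0.288 [-0.0003, -0.0597, 0.015]
0.345 [-0.0003, -0.071, 0.02]
0.402 [-0.0004, -0.0819, 0.0256]
0.46 [-0.0004, -0.0926, 0.0319]
0.518 [-0.0005, -0.1028, 0.0388]
0.575 [-0.0005, -0.1127, 0.0463]
0.632 [-0.0006, -0.1221, 0.0543]
0.69 [-0.0006, -0.131, 0.0628]
0.747 [-0.0006, -0.1394, 0.0718]
0.805 [-0.0007, -0.1473, 0.0813]
0.862 [-0.0007, -0.1546, 0.0913]
0.92 [-0.0007, -0.1613, 0.1016]
0.977 [-0.0008, -0.1675, 0.1124]
1.035 [-0.0008, -0.173, 0.1234]
1.092 [-0.0008, -0.1779, 0.1347]
1.15 [-0.0008, -0.1821, 0.1464]
```

carry_out --pt "0 -0.0122 0.0016 0" --pt "0 -0.0244 0.0039 0" --pt "0 -0.0363 0.0069 0" --pt "0 -0.0481 0.0106 0" --pt "0 -0.0597 0.015 0" --pt "0 -0.071 0.02 0" --pt "0 -0.0819 0.0256 0" --pt "0 -0.0926 0.0319 0" --pt "0 -0.1028 0.0388 0" --pt "-0.001 -0.1127 0.0463 0" --pt "-0.001 -0.1221 0.0543 0" --pt "-0.001 -0.131 0.0628 0" --pt "-0.001 -0.1394 0.0718 0" --pt "-0.001 -0.1473 0.0813 0" --pt "-0.001 -0.1546 0.0913 0" --pt "-0.001 -0.1613 0.1016 0" --pt "-0.001 -0.1675 0.1124 0" --pt "-0.001 -0.173 0.1234 0" --pt "-0.001 -0.1779 0.1347 0" --pt "-0.001 -0.1821 0.1464 0"

```text
t: 20.63
eef_pos: [519.0, 126.2, 107.7]
tool_rot: [0.001, 0.766, 0.643, 0.001]
ft_force: [1.3, 0.2, 2.9]
gripper_width: 15.3
finger_force: 20.0
```

```bash
python3 - <<'E'
from h import *
go((697.5,96,254),ang=-9.7)
arc(1.15,1.26,11)
E
```

```text
t 20.63 pos [518.9767 126.2359 107.6749] ang -9.967938643477671 zdown -0.9999959900465649 w 15.325674332074941 F [1.2842 0.2413 2.8652]
(697.5, 96, 254) -> [ 0.0013  0.1815 -0.1458] turn -0.27
1.16 [-0.0, -0.0007, 0.002]
1.17 [-0.0, -0.0013, 0.0041]
1.18 [-0.0, -0.0019, 0.0061]
1.19 [-0.0, -0.0025, 0.0082]
1.2 [-0.0, -0.0031, 0.0103]
1.21 [-0.0, -0.0037, 0.0123]
1.22 [-0.0, -0.0042, 0.0144]
1.23 [-0.0, -0.0048, 0.0165]
1.24 [-0.0, -0.0053, 0.0186]
1.25 [-0.0, -0.0057, 0.0207]
1.26 [-0.0001, -0.0062, 0.0228]
```

carry_out --pt "0 -0.0007 0.002 0" --pt "0 -0.0013 0.0041 0" --pt "0 -0.0019 0.0061 0" --pt "0 -0.0025 0.0082 0" --pt "0 -0.0031 0.0103 0" --pt "0 -0.0037 0.0123 0" --pt "0 -0.0042 0.0144 0" --pt "0 -0.0048 0.0165 0" --pt "0 -0.0053 0.0186 0" --pt "0 -0.0057 0.0207 0" --pt "0 -0.0062 0.0228 0" --pt "0 -0.0062 0.0228 0" --pt "0 -0.0062 0.0228 0" --pt "0 -0.0062 0.0228 0" --pt "0 -0.0062 0.0228 0"

```text
t: 21.88
eef_pos: [512.9, 127.2, 85.0]
tool_rot: [0.0, 0.766, 0.643, 0.001]
ft_force: [5.3, 1.5, 7.7]
gripper_width: 15.5
finger_force: 20.0
```

```bash
python3 - <<'E'
from h import *
go((512,128,85),ang=-9.7)
cs={n:manip.camera(n) for n in("scene","top")}
for n,c in cs.items():
    for q in("handle","foot_face","narrow_disc"):
        for r in manip.pinpoint(n,q)[:1]: print(n,q,r["confidence"],r["pixel"])
u,v=proj(cs["scene"],(594,71,65)).astype(int)
cv2.imwrite("pics/f.png",cv2.resize(cs["scene"]["image"][v-40:v+40,u-50:u+50,::-1],(750,600),interpolation=cv2.INTER_CUBIC))
print(u,v)
E
```

```text
t 21.88 pos [512.8556 127.2465  84.9771] ang -9.978626641354957 zdown -0.9999980214315454 w 15.515258270027347 F [5.2642 1.5159 7.7077]
(512, 128, 85) -> [ 0.0006 -0.001  -0.    ] turn -0.28
scene handle 0.95 [286.8, 210.5]
scene foot_face 0.36 [260.2, 235.0]
scene narrow_disc 0.56 [260.4, 231.4]
top handle 0.97 [230.7, 209.5]
top foot_face 0.25 [137.5, 163.8]
top narrow_disc 0.6 [237.4, 178.3]
259 231
```

View pics/f.png

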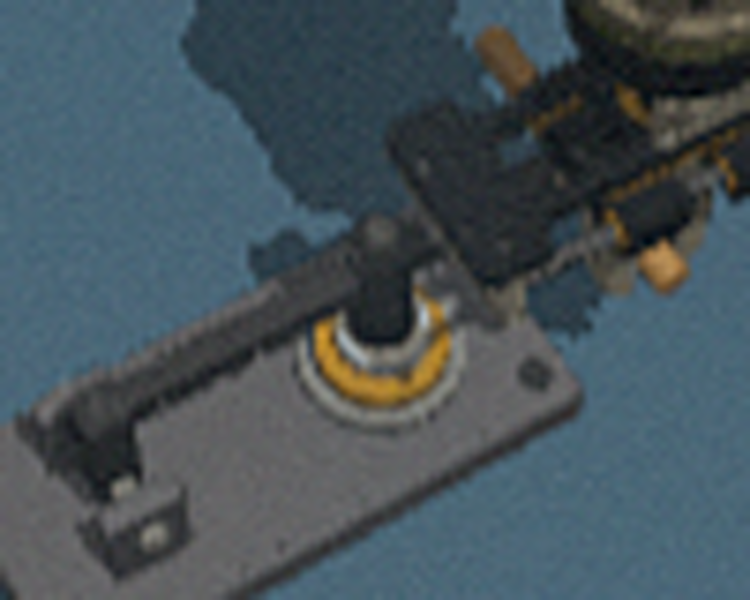

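The foot pad sits on the centred stack, around (380,320) in the crop, with the lever about level. The 7.7 N upward force matches the foot being halfway in. I let it settle, check the handle height, and hand in.

carry_out --pt "0 0 0 0" --pt "0 0 0 0" --pt "0 0 0 0" --pt "0 0 0 0" --pt "0 0 0 0" --pt "0 0 0 0"

```text
t: 22.78
eef_pos: [512.9, 127.3, 85.0]
tool_rot: [0.0, 0.766, 0.643, 0.001]
ft_force: [5.0, 1.5, 6.8]
gripper_width: 15.3
finger_force: 20.0
```

```bash
python3 - <<'E'
from h import *
go((512,128,85),ang=-9.7)
cs={n:manip.camera(n) for n in("scene","top")}
p={n:manip.pinpoint(n,"handle")[0]["pixel"] for n in cs}
X,e=tri(cs["top"],p["top"],cs["scene"],p["scene"]); print("handle",X,e)
F=manip.get_state()["ft_force"]; print(F)
if 96<X[2]<108 and 5.5<F[2]<10: print(manip.job_done())
E
```

```text
t 22.78 pos [512.859  127.2505  84.9984] ang -9.9762485894513 zdown -0.9999979324297052 w 15.299744692507621 F [5.0292 1.4782 6.779 ]
(512, 128, 85) -> [ 0.0006 -0.001  -0.    ] turn -0.28
handle [504.4259  81.568   78.5759] 3.955940356468602
[4.9812 0.8798 6.879 ]
```

```bash
python3 - <<'E'
from h import *
cs={n:manip.camera(n) for n in("scene","top")}
L=np.hypot(210,45); b=np.arctan2(45,210); ps=np.radians(-9.8); ex=np.array([np.cos(ps),np.sin(ps),0]); ey=np.array([-np.sin(ps),np.cos(ps),0])
H=np.array([594.2,71.4,57])+120*ex
for a in(1.19,1.257,1.32):
    m=H-L*np.cos(b+1.257-a)*ex+[0,0,L*np.sin(b+1.257-a)]
    print(a,m,[proj(cs[n],m+k*ey).round(1).tolist() for n in cs for k in(-65,65)])
for n in cs:
    im=cv2.cvtColor(cs[n]["image"],cv2.COLOR_RGB2HSV); u,v=proj(cs[n],m).astype(int)
    k=((im[...,0]>8)&(im[...,0]<22)&(im[...,1]>90)&(im[...,2]>80)).astype(np.uint8)
    _,l,st,ce=cv2.connectedComponentsWithStats(k)
    for i in range(1,len(st)):
        if st[i,4]>10 and abs(ce[i]-[u,v]).max()<35: print(n,st[i],ce[i])
u,v=proj(cs["scene"],(570,76,80)).astype(int)
cv2.imwrite("pics/g.png",cv2.resize(cs["scene"]["image"][v-30:v+30,u-40:u+40,::-1],(800,600),interpolation=cv2.INTER_CUBIC)); print(u-40,v-30)
E
```

```text
1.19 [508.9464  86.1259 115.9585] [[273.2, 193.6], [298.0, 227.0], [250.9, 211.4], [203.4, 203.9]]
1.257 [505.5133  86.7189 102.    ] [[274.1, 195.7], [298.7, 228.8], [250.8, 212.8], [203.9, 205.4]]
1.32 [503.132   87.1302  88.6895] [[274.7, 197.8], [299.0, 230.7], [250.8, 213.9], [204.5, 206.6]]
scene [273 195   7   8  28] [276.2857 198.2857]
scene [294 223   7   7  29] [297. 226.]
scene [251 229  18  16 103] [259.534  239.2233]
top [235 171   9  18  63] [239.6667 180.381 ]
top [225 179   5   8  20] [226.95 182.35]
top [221 207  31   8 130] [236.0846 210.4846]
226 195
```

View pics/g.png

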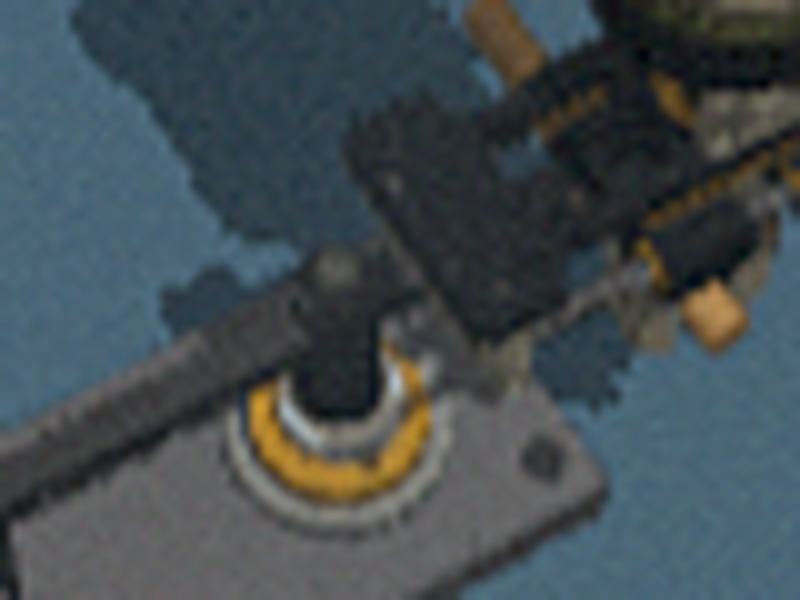

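The bar ends at (274,195.5) and (299,229) match the lever at 1.257 rad, and the force matches too. The earlier triangulation used a half-hidden handle, so I set it aside and hand in.

```bash
python3 -c "
from workcell import manip
print(manip.job_done())"
```

```text
the job is handed in; nothing more can be done
None
```

I handed the job in at about 23 s of the 72 s. Both discs are stacked centred on the plate, and the gripper is holding the handle down with about 7 N on it, matching the foot about halfway (8 mm) in. The hand-in returned no verdict.

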